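Power up, light and photograph a specimen

ROBOT

A 6-joint arm with a two-finger parallel gripper is mounted at the origin on the work surface. World frame = base frame: x ahead of the robot, y to its left, z up, the work surface at z = 0. Lengths are in m, angles in rad, forces in N, time in s.
With the tool pointing down it reaches from about 0.35 to 0.85 m from the base axis. Payload 8.1 kg.
Tool frame: the origin (TCP) lies where the fingers leave the gripper's body, on its centre line; the fingertips stand 84 mm ahead of it and the grasp point (between the pads) lies 65 mm ahead of it; z points along the fingers, y is the line along which they close (so a half turn about z gives the same grasp; the last joint's range is limited). The gripper opens to 93 mm and grips with 3 to 60 N. Pads are 15 mm wide; open, the fingers measure 128 mm over their backs; the gripper's body (75 mm by 188 mm) begins 65 mm behind the grasp point.
Start: joints at [1.052, 0.13, 1.488, -0, 1.523, -0.085], TCP at [0.252, 0.544, 0.303] pointing down, gripper open.
Joint ranges: [-2.96, 2.96], [-0.89, 2.26], [0.02, 2.5], [-1.34, 4.48], [0, 2.73], [-2.66, 2.66]. Speed limits (rad/s): [2.39, 2.39, 2.79, 3.14, 3.14, 3.14].

INTERFACE

Orientations are given as a rotation vector (axis times angle).
In Python, from plant import robot gives the robot as it stands.
- The arm moves only by the shell command python3 -m jog 'ROWS' [FORCE]. ROWS is text: rows parted by semicolons, each of 5 numbers parted by spaces: the opening, from 0 (shut) to 1 (fully open), then the shift along the tool's x, y, z in m, then the turn about the tool's z in degrees. A call has 1 to 10 rows; each row shifts and turns the commanded pose from where the row before left it, along the tool's axes as they then stand; what a row does not reach is not made up. A row lasts 1/12 s, in which the tool goes at most 41.7 mm and 7.16 degrees, less where a joint would pass 70% of its speed; a pose out of reach is approached as far as the arm can. A call with a gripper value outside its range is refused whole. The fingers move at their own pace and stop on an object; FORCE is the grip in N (left out, the last holds). Time passes only in rows, so rows that do not move let the fingers close. It gives the time, the measured TCP pose, the force, the opening and the grip force at its end, in the units of the state.
- robot.read_state(): the state, without advancing time (a new reading comes with each control period).
- robot.read_camera(name): name is "side" or "top"; returns a dict with "color" (400x640x3 uint8, red, green, blue), "intrinsics" (3x3 intrinsics, pixels), "pose" (4x4, takes a point from camera to world coordinates). Camera axes: x right, y down, z forward; pixel columns grow to the right and rows downward; lengths in m; the calibration is good to about 2 mm. A picture is of the moment at which its call begins. There is no depth.
- robot.close_job(): hands the job in; it is judged then, once.
The state is a dict: "t": time; "q": joint angles; "dq": joint speeds; "joint_torque": joint torques, N m; "tool_pos": TCP position; "orientation": TCP orientation; "force": force on the tool from outside, world axes, zero at the start; "wrist_torque": the same for the moment, N m; "opening": finger opening in m; "gripper_force": force on a finger pad.
Only numpy, scipy, OpenCV 4.12 (cv2) and the standard library are available. Lean on these libraries where they do the work, as an engineer would, in place of code of your own. Each camera call takes 0.05 s, during which the arm holds its last target. There are 200 camera calls.

TASK

Take a photo of the specimen: with the closed fingertips push the green end of the rocker on the white power box fully down so that it stays on, then push the yellow lamp button fully down until it stays down, then press the blue photo button on the remote right down for about half a second and let it come back up. Keep strictly to that order, never press the red erase button, and do not pick up, tip or push away the remote or the dish, jar, forceps and brush pot standing around.

Things in the scene. Friction and masses are not known exactly. Their poses are not given: they have to be found in the camera images.
- power_box: White power supply box fixed to the bench, 120 (x) x 80 (y) x 50 mm high, origin at the centre of its underside, z up. On its top lies a black paddle rocker, 80 mm long (along the box's x) and 32 mm wide, with its green end towards the box's +x. The pivot is over the box's centre, 64 mm above the bench.
- power_rocker (a joint): Angle of the rocker, rad. 0 = off (green end up, sloping 0.16 rad), 0.32 = on (green end fully down); it starts between 0 and 0.06. A stiff hinge of about 0.06 N m (about 2 to 4 N on the green end), no spring: it stays where it is left, up against a firm stop.
- power_on_end (a point): Point on the top face of the rocker's green end, on its midline, 30 mm from the pivot and 10 mm from the tip. It stands 73 mm above the bench when off and 63 mm when on. Push here straight down.
- lamp_box: Grey lamp driver box fixed to the bench, 95 x 95 x 45 mm high, origin at the centre of its underside. In the middle of its top, in an aluminium collar 48 mm wide and 12 mm tall, sits the yellow round lamp button, 32 mm wide.
- lamp_switch (a joint): How far the yellow lamp button is pushed in, m: 0 = up (off), 0.008 = fully down (lamp on). It resists with about 4 N all the way, has no spring and stays where it is left.
- lamp_top (a point): Centre of the yellow button's top face: 69 mm above the bench when up, 61 mm when fully down (still 4 mm above its collar).
- remote: Loose grey camera remote, 0.4 kg, 75 (x) x 125 (y) x 30 mm high, on a rubber foot, lying flat; origin at the centre of its underside, z up. On its top are two round buttons 26 mm wide in black collars 42 mm wide: blue (photo) 30 mm towards its own +y and red (erase) 30 mm towards its own -y.
- photo (a joint): How far the blue photo button is pushed in, m: 0 = up, 0.006 = fully down. A spring returns it when let go; it takes about 1.2 N to start and 4 N to reach the bottom.
- photo_top (a point): Centre of the blue button's top face: 52 mm above the bench when up, 46 mm when fully down (still 4 mm above its collar).
- erase (a joint): How far the red erase button is pushed in, m; same spring and travel as the blue one. Not to be pressed.
- erase_top (a point): Centre of the red button's top face, 52 mm above the bench.
- dish: Loose glass petri dish with a pale specimen on a dark disc, 90 mm wide, 16 mm high, origin at the centre of its underside. Bystander.
- jar: Loose small amber jar, 40 mm wide, 60 mm high, origin at the centre of its underside. Bystander.
- forceps: Loose steel forceps lying flat, about 125 mm long along own x, 15 mm wide, 8 mm high, origin at the middle of the underside. Bystander.
- brush_pot: Loose grey pot with brushes and pencils, 72 mm wide, pot 95 mm high, brushes to 180 mm, origin at the centre of its underside. Bystander.
There are look-alikes about, which are no part of the job. What is shaped like the power_box but purple is not meant.

How it is judged:
By the outcome, as a careful person would: the job done as asked, in the order asked, and still so for the second after the job is handed in, with the robot touching nothing.
It also fails if it takes over 48 s, if anything falls off the work surface, if the arm or the gripper's body presses on something with over 40 N, if the wrist force passes 120 N, or if a joint passes its speed limit or range.

## Working session

There is one attempt and no reset: what is moved stays moved. The work goes in short steps, Python scripts to look and compute and a shell command to move; the robot and the scene stay as the last step left them, time stands still between calls to the robot, and variables do not carry over. Pictures are saved under pics/ and viewed, at most 10 in all, crops included, and the job is handed in when it is done.

```bash
mkdir -p pics
cat > h.py <<'E'
from plant import robot
import numpy as np, cv2
def snap(n,f):
    c=robot.read_camera(n); cv2.imwrite(f,c["color"][:,:,::-1]); np.savez(f"{n}.npz",**c); return c
def px(n,u,v,z):
    c=np.load(n+".npz"); d=c["pose"][:3,:3]@np.linalg.solve(c["intrinsics"],[u,v,1]); o=c["pose"][:3,3]
    return (o+d*(z-o[2])/d[2]).round(4)
E
python3 -c "
from h import *
for n in ('top','side'):
    c=snap(n,f'pics/{n}1.png'); print(c['pose'].round(3),c['intrinsics'][0,0])
print(robot.read_state())"
```

```text
[[ 0.027 -0.989  0.143  0.38 ]
 [-0.999 -0.033 -0.036  0.019]
 [ 0.04  -0.142 -0.989  1.071]
 [ 0.     0.     0.     1.   ]] 413.4351274846763
[[ 0.735 -0.312  0.601 -0.067]
 [-0.677 -0.358  0.643 -0.634]
 [ 0.015 -0.88  -0.475  0.562]
 [ 0.     0.     0.     1.   ]] 399.5226015559068
{'t': 0.1, 'q': array([ 1.05162433e+00,  1.31080676e-01,  1.48915048e+00,  1.71869626e-05,
        1.52297632e+00, -8.53712777e-02]), 'dq': array([ 0.00084484, -0.00441495,  0.00023179,  0.00058361, -0.00036001,
       -0.00109414]), 'joint_torque': array([ 8.72398523e-04, -5.61334956e+01, -4.93104386e+01,  7.71606714e-02,
        2.87549745e-02, -9.13378608e-05]), 'tool_pos': array([0.25197373, 0.54412991, 0.30180612]), 'orientation': array([-6.75976297e-01, -3.06749596e+00,  2.41314528e-03]), 'force': array([-0.70161297, -0.02727325,  0.44005368]), 'wrist_torque': array([-0.03864128, -0.00808178,  0.01374728]), 'gripper_force': 0.0, 'opening': 0.09282256807564894}
```

View pics/top1.png

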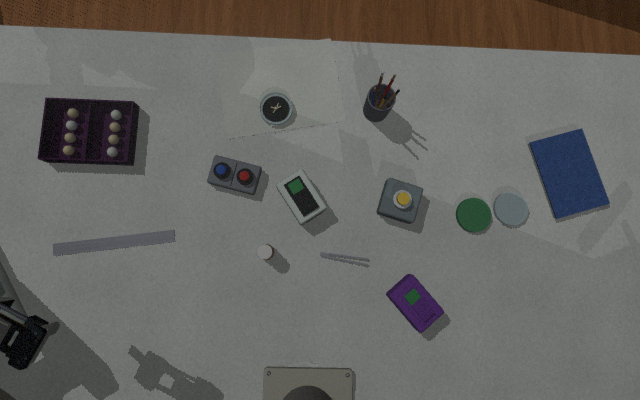

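View pics/side1.png

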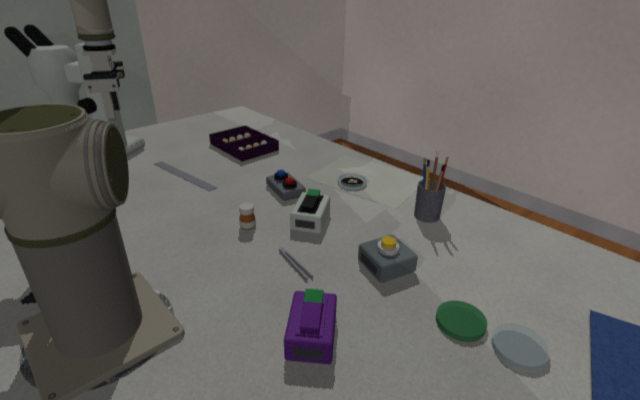

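The top view has two rocker boxes. The white one is at (302,196), with its green end at (295,187). The purple one at (415,303) is the look-alike, so I mean the white one. The yellow lamp button is at (403,199), and the remote has blue at (222,171) and red at (245,176). Next I confirm in an enlarged crop and measure from both cameras.

```bash
cat > m.py <<'E'
from h import *
import sys
t=cv2.imread('pics/top1.png'); s=cv2.imread('pics/side1.png')
cv2.imwrite('pics/crop1.png',cv2.resize(t[145:235,200:440],None,fx=3.3,fy=3.3,interpolation=cv2.INTER_CUBIC))
R={'green':(45,80,70,.073),'yellow':(20,32,110,.069),'blue':(105,125,90,.052),'red':(0,8,90,.052)}
W={'top':{'green':(270,165,330,215),'yellow':(385,185,420,215),'blue':(208,155,235,185),'red':(234,160,260,190)},
   'side':{'green':(295,180,330,205),'yellow':(370,230,405,260),'blue':(265,160,292,185),'red':(278,172,303,192)}}
for n,im in (('top',t),('side',s)):
    h=cv2.cvtColor(im,cv2.COLOR_BGR2HSV)
    for k,(a,b,sat,z) in R.items():
        x0,y0,x1,y1=W[n][k]
        m=cv2.inRange(h,(a,sat,30),(b,255,255))[y0:y1,x0:x1]
        M=cv2.moments(m,True); 
        if M['m00']==0: print(n,k,'none'); continue
        u,v=x0+M['m10']/M['m00'],y0+M['m01']/M['m00']
        print(n,k,M['m00'],round(u,1),round(v,1),px(n,u,v,z),cv2.minAreaRect(cv2.findNonZero(m)))
E
python3 m.py
```

```text
top green 166.0 295.6 186.2 [0.5475 0.0439 0.073 ] ((29.177867889404297, 27.056556701660156), (27.006038665771484, 13.44228744506836), 58.24052047729492)
top yellow 128.0 402.9 198.4 [ 0.5266 -0.2214  0.069 ] ((18.0, 13.5), (11.0, 12.0), 90.0)
top blue 85.0 220.5 169.3 [0.5872 0.2326 0.052 ] ((12.0, 14.5), (9.0, 10.0), 90.0)
top red 67.0 243.7 175.1 [0.5744 0.1746 0.052 ] ((9.750000953674316, 15.249998092651367), (9.899494171142578, 9.192387580871582), 45.0)
side green 82.0 313.1 192.5 [0.5429 0.0389 0.073 ] ((18.0, 12.5), (12.0208158493042, 6.646804332733154), 8.13010311126709)
side yellow 155.0 388.4 242.1 [ 0.5199 -0.2261  0.069 ] ((18.5, 12.0), (12.0, 13.0), 90.0)
side blue 49.0 280.3 172.9 [0.5778 0.2223 0.052 ] ((15.0, 13.0), (6.0, 8.0), 90.0)
side red 50.0 289.0 180.5 [0.5655 0.1666 0.052 ] ((10.94594669342041, 8.824325561523438), (8.38434886932373, 6.5759596824646), 9.462321281433105)
```

View pics/crop1.png

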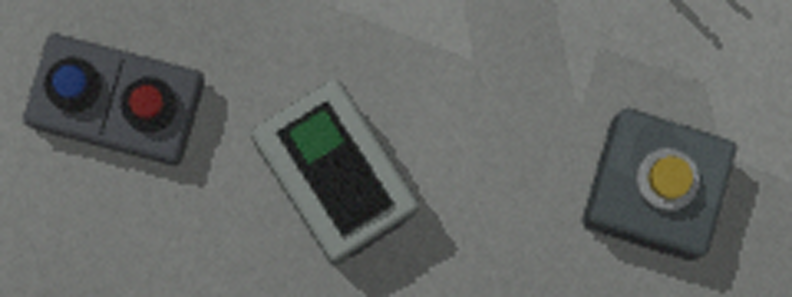

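The crop confirms the target: white box with a black rocker and a green patch at its upper-left end, crop (315,137), which is full-image (295.5,186.5). I close the fingers and turn the finger line across the rocker.

```bash
cat > d.py <<'E'
from h import *
from scipy.spatial.transform import Rotation as Ro
import sys
def delta(x,y,ztip):
    s=robot.read_state(); R=Ro.from_rotvec(s['orientation']).as_matrix()
    tip=s['tool_pos']+R@[0,0,.084]
    print('t',s['t'],'tip',tip.round(4),'yaw',np.degrees(np.arctan2(R[1,0],R[0,0])).round(1),'zaxis',R[:,2].round(3),'F',s['force'].round(1),'tool delta mm',(R.T@(np.array([x,y,ztip])-tip)*1000).round(1))
if __name__=='__main__': delta(*map(float,sys.argv[1:]))
E
python3 -m jog '0 0 0 0 6.8;0 0 0 0 6.8;0 0 0 0 6.8;0 0 0 0 6.8;0 0 0 0 6.8;0 0 0 0 6.8;0 0 0 0 6.8;0 0 0 0 6.8;0 0 0 0 6.8' 20
python3 -m jog '0 0 0 0 6.8;0 0 0 0 6.8;0 0 0 0 6.8;0 0 0 0 6.8;0 0 0 0 6.8;0 0 0 0 6.8;0 0 0 0 6.8;0 0 0 0 6.8;0 0 0 0 6.8'
python3 d.py .5475 .0439 .12
python3 - <<'E'
from h import *
a=px('top',200+303/3.3,145+117/3.3,.077);b=px('top',200+369/3.3,145+222/3.3,.065);c=px('top',200+315/3.3,145+137/3.3,.073)
print(a,b,c,np.degrees(np.arctan2(*(a-b)[1::-1])),'green',a+(b-a)/np.linalg.norm(a-b)*.01)
print('pivot mid',(a+b)/2)
E
```

```text
t: 0.85
tool_pos: [0.252, 0.5442, 0.3021]
orientation: [2.15, 2.29, -0.002]
force: [-0.1, 0.3, -0.4]
opening: 0.0377
gripper_force: 0.0
t: 1.6
tool_pos: [0.252, 0.5442, 0.3021]
orientation: [3.016, 0.877, -0.001]
force: [-0.5, -0.4, -0.1]
opening: 0.0004
gripper_force: 0.0
t 1.6 tip [0.252  0.5441 0.2181] yaw 32.4 zaxis [-0.001 -0.001 -1.   ] F [-0.5 -0.4 -0.1] tool delta mm [-18.5 580.7  98.4]
[0.5606 0.0536 0.077 ] [0.4856 0.0023 0.065 ] [0.5467 0.0443 0.073 ] 34.37212791915243 green [0.55241717 0.04800294 0.07569075]
pivot mid [0.5231  0.02795 0.071  ]
```

```bash
python3 -m jog '0 -1 24 0 0;0 -1 24 0 0;0 -1 24 0 0;0 -1 24 0 0;0 -1 24 0 0;0 -1 24 0 0;0 -1 24 0 0;0 -1 24 0 0;0 -1 24 0 0;0 -1 24 0 0'
python3 -m jog '0 -1 24 0 0;0 -1 24 0 0;0 -1 24 0 0;0 -1 24 0 0;0 -1 24 0 0;0 -1 24 0 0;0 -1 24 0 0;0 -1 24 0 0;0 0 24 0 0;0 0 24 0 0'
python3 -m jog '0 0 24 0 0;0 0 24 0 0;0 0 24 0 0;0 0 24 0 0;0 0 5 20 0;0 0 0 20 0;0 0 0 20 0;0 0 0 20 0;0 0 0 20 0;0 0 0 0 0'
python3 d.py .5475 .0439 .09; python3 -c "
from h import *
t=snap('top','pics/top2.png')['color'];s=snap('side','pics/side2.png')['color']
a=cv2.resize(t[130:250,230:390],(640,480),interpolation=2);b=cv2.resize(s[90:250,220:400],(640,569),interpolation=2)[:480]
cv2.imwrite('pics/c2.png',cv2.resize(np.hstack([a,b])[:,:,::-1],(800,300)))
c=np.load('side.npz')
"
```

```text
t: 2.43
tool_pos: [0.4631, 0.183, 0.3025]
orientation: [-3.014, -0.886, 0.0]
force: [1.3, -0.2, -0.3]
opening: 0.0003
gripper_force: 0.0
t: 3.27
tool_pos: [0.6768, -0.1748, 0.302]
orientation: [-3.014, -0.885, 0.001]
force: [1.0, -0.6, 1.2]
opening: 0.0005
gripper_force: 0.0
t: 4.1
tool_pos: [0.7672, -0.3162, 0.0881]
orientation: [-3.01, -0.884, 0.008]
force: [-0.5, 0.2, 0.7]
opening: 0.0006
gripper_force: 0.0
t 4.1 tip [ 0.7667 -0.3159  0.0041] yaw 32.7 zaxis [-0.006  0.003 -1.   ] F [-0.5  0.2  0.7] tool delta mm [   9.9 -421.7  -83.4]
```

View pics/c2.png

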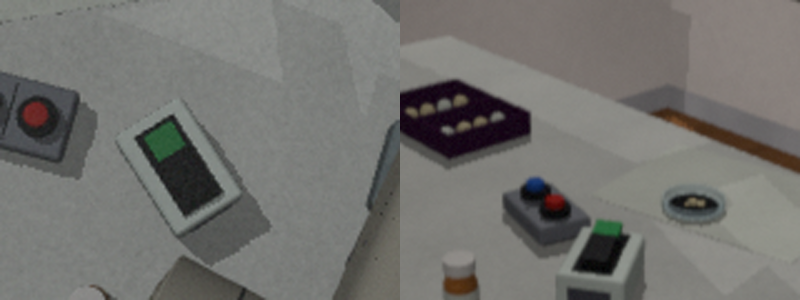

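The rows are in metres, and I wrote millimetres. They were clipped to 41.7 mm each, so the arm overshot and went down to 4 mm above the bench at (0.767, -0.316). The force reads near zero, but I check that the brush pot and the rest are undisturbed before moving again.

```bash
python3 -c "
from h import *
a=cv2.imread('pics/top1.png');b=cv2.imread('pics/top2.png')
print([px('top',*p) for p in ((380,103,.095),(377,115,0.0),(402,95,.0))])
s1=cv2.imread('pics/side1.png');s2=cv2.imread('pics/side2.png')
cv2.imwrite('pics/c3.png',np.vstack([np.hstack([a[60:340,200:600],b[60:340,200:600]]),np.hstack([s1[120:400,240:640],s2[120:400,240:640]])]))
"
```

```text
[array([ 0.7602, -0.1581,  0.095 ]), array([ 0.7628, -0.1674,  0.    ]), array([ 0.8226, -0.2358,  0.    ])]
```

View pics/c3.png

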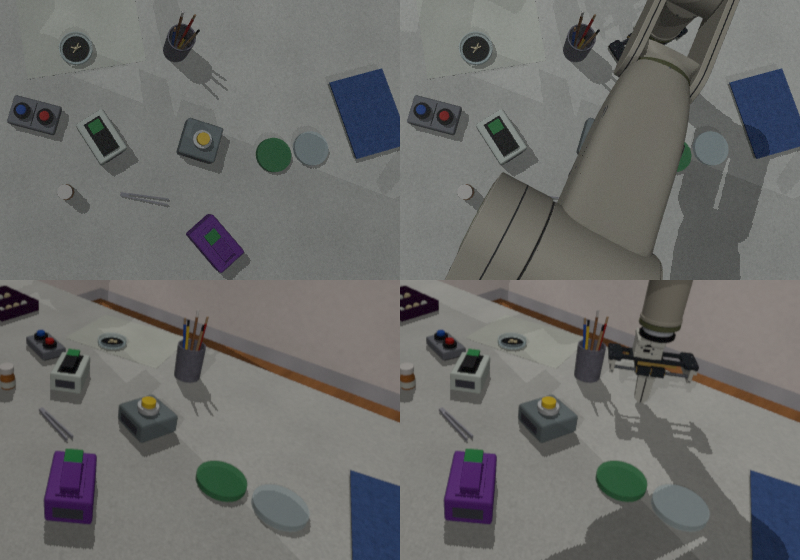

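Nothing has moved. The pot is at (180,42) in both the before and after top crops, and all the other things stand where they were. The gripper stands just clear of the pot. I go straight up first, then back, this time in metres.

```bash
python3 -m jog '0 0 0 -0.01 0;0 0 0 -0.02 0;0 0 0 -0.025 0;0 0 0 -0.025 0;0 0 0 -0.025 0;0 0 0 -0.025 0;0 0 0 -0.025 0;0 0 0 -0.025 0;0 0 0 -0.025 0;0 0 0 -0.015 0'
python3 d.py .5475 .0439 .2181
```

```text
t: 5.03
tool_pos: [0.7697, -0.3171, 0.322]
orientation: [3.011, 0.885, 0.006]
force: [0.0, 0.9, -0.1]
opening: 0.0008
gripper_force: 0.0
t 5.0333 tip [ 0.7701 -0.3173  0.238 ] yaw 32.7 zaxis [ 0.005 -0.002 -1.   ] F [ 0.   0.9 -0.1] tool delta mm [   8.1 -424.3   18. ]
```

```bash
python3 -m jog '0 0 -0.02 0 0;0 0 -0.025 0 0;0 0 -0.025 0 0;0 0 -0.025 0 0;0 0 -0.025 0 0;0 0 -0.025 0 0;0 0 -0.025 0 0;0 0 -0.025 0 0;0 0 -0.025 0 0;0 0 -0.025 0 0'
python3 -m jog '0 0.001 -0.025 0 0;0 0.001 -0.025 0 0;0 0.001 -0.025 0 0;0 0.001 -0.025 0 0;0 0.001 -0.025 0 0;0 0.001 -0.025 0 0;0 0.001 -0.02 0 0;0 0.001 -0.01 0 0;0 0 0 0 0;0 0 0 0 0'
python3 d.py .5475 .0439 .09
```

```text
t: 5.87
tool_pos: [0.6361, -0.11, 0.3176]
orientation: [3.013, 0.885, 0.002]
force: [-0.5, -0.2, -0.4]
opening: 0.0007
gripper_force: 0.0
t: 6.7
tool_pos: [0.5465, 0.0447, 0.3169]
orientation: [3.013, 0.887, 0.002]
force: [-0.8, 0.4, -0.1]
opening: 0.0006
gripper_force: 0.0
t 6.7 tip [0.5467 0.0446 0.2329] yaw 32.8 zaxis [ 0.002 -0.    -1.   ] F [-0.8  0.4 -0.1] tool delta mm [  0.2   0.9 142.9]
```

Over the green end. I go down to about 17 mm above it and check in the side view.

```bash
python3 -m jog '0 0 0.001 0.025 0;0 0 0 0.025 0;0 0 0 0.025 0;0 0 0 0.025 0;0 0 0 0.02 0;0 0 0 0.013 0;0 0 0 0.01 0;0 0 0 0 0;0 0 0 0 0'
python3 d.py .5475 .0439 .073; python3 -c "
from h import *
t=snap('top','pics/top4.png')['color'];c=snap('side','pics/side4.png');s=c['color'].copy()
def pr(p):
    q=c['intrinsics']@(np.linalg.inv(c['pose'])@[*p,1])[:3]; return q[:2]/q[2]
print('proj tip',pr((.547,.044,.09)),'target',pr((.5475,.0439,.073)))
b=cv2.resize(s[150:250,260:380],(720,600),interpolation=2)
cv2.imwrite('pics/c4.png',b[:,:,::-1])
"
```

```text
t: 7.45
tool_pos: [0.5472, 0.0434, 0.1732]
orientation: [3.014, 0.885, -0.0]
force: [-0.9, 0.1, -0.2]
opening: 0.0007
gripper_force: 0.0
t 7.45 tip [0.5472 0.0434 0.0892] yaw 32.7 zaxis [-0. -0. -1.] F [-0.9  0.1 -0.2] tool delta mm [ 0.5 -0.2 16.2]
proj tip [313.03228917 185.49353031] target [313.14651531 191.26980696]
```

View pics/c4.png

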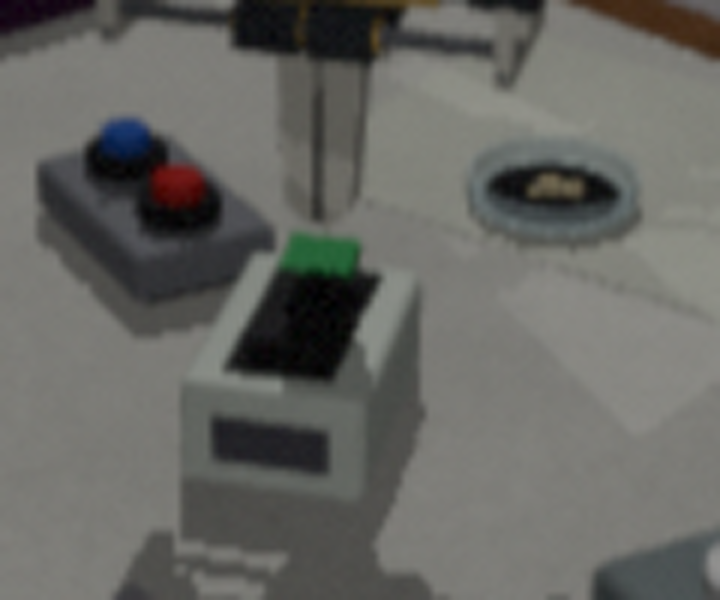

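The tip at crop (320,217) hangs straight over the green patch at (320,254), and the projection agrees within 1 px. I push down slowly.

```bash
python3 -m jog '0 0 0 0.008 0;0 0 0 0.006 0;0 0 0 0.004 0;0 0 0 0.003 0;0 0 0 0.002 0;0 0 0 0.001 0;0 0 0 0 0;0 0 0 0 0'
python3 d.py .5475 .0439 .063
```

```text
t: 8.22
tool_pos: [0.5474, 0.0442, 0.1497]
orientation: [3.014, 0.886, 0.002]
force: [-0.4, 2.3, 4.8]
opening: 0.0005
gripper_force: 2.9
t 8.2167 tip [0.5475 0.0443 0.0657] yaw 32.8 zaxis [ 0.001  0.    -1.   ] F [-0.4  2.3  4.8] tool delta mm [-0.2  0.3  2.7]
```

```bash
python3 -m jog '0 0 0 0.001 0;0 0 0 0.001 0;0 0 0 0 0';python3 d.py .5475 .0439 .063
python3 -m jog '0 0 0 0.001 0;0 0 0 0.001 0;0 0 0 0 0;0 0 0 0 0'
python3 d.py .5475 .0439 .063
```

```text
t: 8.47
tool_pos: [0.5476, 0.0442, 0.1493]
orientation: [3.014, 0.886, 0.003]
force: [-6.2, 2.7, 18.4]
opening: 0.0004
gripper_force: 9.0
t 8.4667 tip [0.5477 0.0443 0.0653] yaw 32.8 zaxis [ 0.002  0.    -1.   ] F [-6.2  2.7 18.4] tool delta mm [-0.4  0.2  2.3]
t: 8.8
tool_pos: [0.5477, 0.0443, 0.149]
orientation: [3.014, 0.886, 0.003]
force: [-14.7, 1.4, 33.8]
opening: 0.0005
gripper_force: 15.6
t 8.8 tip [0.5479 0.0443 0.065 ] yaw 32.8 zaxis [ 0.002  0.    -1.   ] F [-14.7   1.4  33.8] tool delta mm [-0.5  0.1  2. ]
```

34 N against a firm stop means the rocker is on. I lift and go to the lamp button.

```bash
python3 -m jog '0 0 0 -0.01 0;0 0 0 -0.02 0;0 0 0 -0.02 0;0 0 0 -0.02 0;0 0 0 0 0'
python3 -m jog '0 -0.0150 0.0190 0 0;0 -0.015 0.019 0 0;0 -0.015 0.019 0 0;0 -0.015 0.019 0 0;0 -0.015 0.019 0 0;0 -0.015 0.019 0 0;0 -0.015 0.019 0 0;0 -0.015 0.019 0 0;0 -0.015 0.019 0 0;0 -0.015 0.019 0 0'
python3 -m jog '0 -0.012 0.020 0 0;0 0 0.002 0 0;0 0 0 0.02 0;0 0 0 0.02 0;0 0 0 0 0;0 0 0 0 0'
python3 d.py .5266 -.2214 .069
```

```text
t: 9.22
tool_pos: [0.5487, 0.0438, 0.2193]
orientation: [3.012, 0.885, 0.009]
force: [-0.2, -0.2, 0.6]
opening: 0.0002
gripper_force: 0.0
t: 10.05
tool_pos: [0.5227, -0.1981, 0.2136]
orientation: [-3.013, -0.885, 0.002]
force: [0.1, -0.0, 0.5]
opening: 0.0006
gripper_force: 0.0
t: 10.55
tool_pos: [0.524, -0.2209, 0.1729]
orientation: [-3.011, -0.885, 0.005]
force: [-0.6, 0.1, -0.1]
opening: 0.0007
gripper_force: 0.0
t 10.55 tip [ 0.5237 -0.2207  0.0889] yaw 32.8 zaxis [-0.004  0.002 -1.   ] F [-0.6  0.1 -0.1] tool delta mm [ 2.1  2.2 19.9]
```

```bash
python3 -m jog '0 0.002 0.002 0.005 0;0 0 0 0 0;0 0 0 0 0'
python3 d.py .5266 -.2214 .069; python3 -c "
from h import *
c=snap('side','pics/side5.png');s=c['color']
cv2.imwrite('pics/c5.png',cv2.resize(s[170:290,280:440],(800,600),interpolation=2)[:,:,::-1])"
```

```text
t: 10.8
tool_pos: [0.5286, -0.2226, 0.1707]
orientation: [3.013, 0.886, 0.001]
force: [-1.3, 0.4, -0.2]
opening: 0.0004
gripper_force: 0.0
t 10.8 tip [ 0.5287 -0.2227  0.0867] yaw 32.8 zaxis [ 0.001 -0.001 -1.   ] F [-1.3  0.4 -0.2] tool delta mm [-1.1 -2.2 17.7]
```

View pics/c5.png

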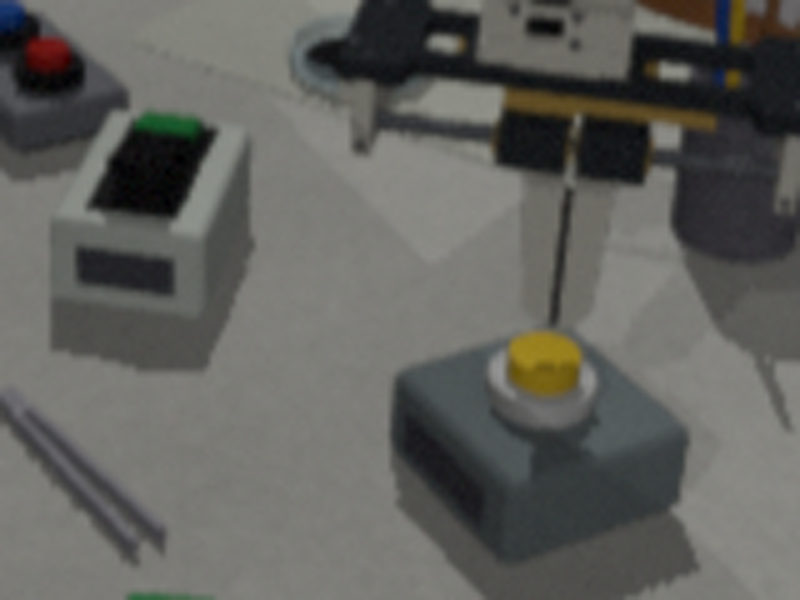

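The rocker is on: its green end, crop (168,125), is now flat and low. The tip at (552,325) is straight over the yellow button at (545,350). I push.

```bash
python3 -m jog '0 0 -0.001 0.008 0;0 0 0 0.007 0;0 0 0 0.004 0;0 0 0 0.003 0;0 0 0 0.002 0;0 0 0 0.001 0;0 0 0 0 0;0 0 0 0 0'
python3 d.py .5266 -.2214 .061
```

```text
t: 11.52
tool_pos: [0.5275, -0.2217, 0.1453]
orientation: [-3.014, -0.886, 0.0]
force: [-1.1, 1.1, 6.2]
opening: 0.0002
gripper_force: 2.8
t 11.5167 tip [ 0.5275 -0.2217  0.0613] yaw 32.7 zaxis [-0.  0. -1.] F [-1.1  1.1  6.2] tool delta mm [-0.6 -0.7  0.3]
```

```bash
python3 -m jog '0 0 0 0.001 0;0 0 0 0.001 0;0 0 0 0.001 0;0 0 0 0 0;0 0 0 0 0'
python3 d.py .5266 -.2214 .061
```

```text
t: 11.93
tool_pos: [0.5277, -0.2218, 0.1449]
orientation: [3.014, 0.886, 0.0]
force: [-12.4, 5.7, 26.5]
opening: 0.0005
gripper_force: 13.2
t 11.9333 tip [ 0.5277 -0.2218  0.0609] yaw 32.8 zaxis [ 0. -0. -1.] F [-12.4   5.7  26.5] tool delta mm [-0.7 -0.9 -0.1]
```

Bottomed at 61 mm with 26 N. I lift and go to the blue button.

```bash
python3 -m jog '0 0 0 -0.01 0;0 0 0 -0.02 0;0 0 0 -0.02 0;0 0 0 -0.02 0;0 0 0 0 0'
python3 -m jog '0 0.0155 -0.0185 0 0;0 0.0155 -0.0185 0 0;0 0.0155 -0.0185 0 0;0 0.0155 -0.0185 0 0;0 0.0155 -0.0185 0 0;0 0.0155 -0.0185 0 0;0 0.0155 -0.0185 0 0;0 0.0155 -0.0185 0 0;0 0.0155 -0.0185 0 0;0 0.0155 -0.0185 0 0'
python3 -m jog '0 0.0155 -0.0185 0 0;0 0.0155 -0.0185 0 0;0 0.0155 -0.0185 0 0;0 0.0155 -0.0185 0 0;0 0.0155 -0.0185 0 0;0 0.0155 -0.0185 0 0;0 0.0155 -0.0185 0 0;0 0.015 -0.018 0 0;0 0.010 -0.010 0 0;0 0 0 0 0'
python3 -m jog '0 0 0 0 0;0 0 0 0 0'
python3 d.py .5872 .2326 .07
```

```text
t: 12.35
tool_pos: [0.5292, -0.2228, 0.2164]
orientation: [3.01, 0.884, 0.007]
force: [0.1, -0.6, 0.7]
opening: 0.0002
gripper_force: 0.0
t: 13.18
tool_pos: [0.5572, 0.0188, 0.2107]
orientation: [-3.014, -0.885, 0.002]
force: [0.2, 0.1, -0.2]
opening: 0.0003
gripper_force: 0.0
t: 14.02
tool_pos: [0.5845, 0.2247, 0.2108]
orientation: [-3.013, -0.889, 0.001]
force: [0.5, 0.6, 0.3]
opening: 0.0006
gripper_force: 0.0
t: 14.18
tool_pos: [0.5847, 0.2214, 0.2113]
orientation: [3.014, 0.885, -0.002]
force: [0.3, 0.3, 0.2]
opening: 0.0008
gripper_force: 0.0
t 14.1833 tip [0.5846 0.2213 0.1273] yaw 32.7 zaxis [-0.001 -0.001 -1.   ] F [0.3 0.3 0.2] tool delta mm [ 8.3 -8.1 57.2]
```

```bash
python3 -m jog '0 0.008 -0.008 0 0;0 0 0 0.015 0;0 0 0 0.02 0;0 0 0 0.017 0;0 0 0 0.005 0;0 0 0 0 0;0 0 0 0 0;0 0 0 0 0'
python3 d.py .5872 .2326 .052; python3 -c "
from h import *
c=snap('side','pics/side6.png');s=c['color']
def pr(p):
    q=c['intrinsics']@(np.linalg.inv(c['pose'])@[*p,1])[:3]; q=q[:2]/q[2]; return (q-[250,140])*8
print(pr((.5872,.2326,.07)),pr((.5872,.2326,.052)))
a=cv2.resize(s[140:200,250:320],(560,480),interpolation=2);b=cv2.resize(s[220:280,370:400],(240,480),interpolation=2)
cv2.imwrite('pics/c6.png',np.hstack([a,b])[:,:,::-1])"
```

```text
t: 14.85
tool_pos: [0.5881, 0.2335, 0.1565]
orientation: [-3.014, -0.885, -0.003]
force: [0.7, 0.5, -0.2]
opening: 0.0002
gripper_force: 0.0
t 14.85 tip [0.5883 0.2335 0.0725] yaw 32.7 zaxis [ 0.002  0.001 -1.   ] F [ 0.7  0.5 -0.2] tool delta mm [-1.5  0.2 20.5]
[244.16824336 203.06944602] [245.62818679 247.11405574]
```

View pics/c6.png

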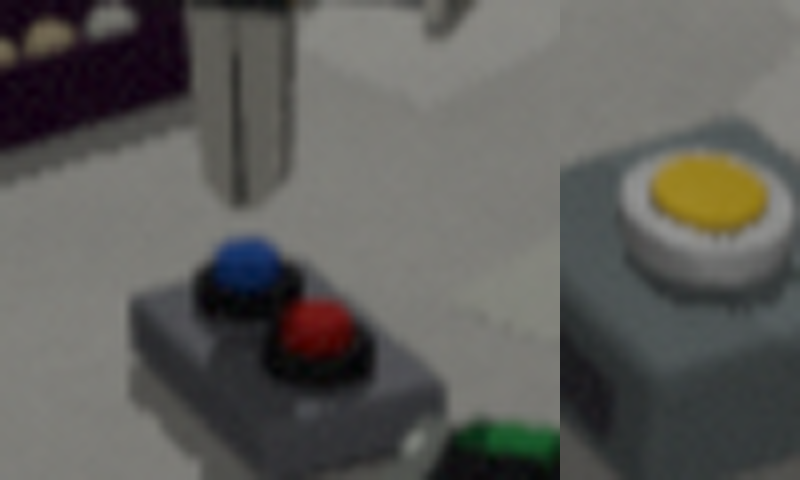

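The lamp button is down, flush near its collar at (710,190). The tip at (242,205) is over the blue button at (247,258), and red at (318,330) is well clear. I press.

```bash
python3 -m jog '0 -0.001 0 0.01 0;0 0 0 0.006 0;0 0 0 0.003 0;0 0 0 0.003 0;0 0 0 0.003 0;0 0 0 0.0025 0;0 0 0 0 0;0 0 0 0 0'
python3 d.py .5872 .2326 .046
```

```text
t: 15.57
tool_pos: [0.5862, 0.2328, 0.13]
orientation: [3.014, 0.886, -0.001]
force: [-13.1, -5.5, 24.1]
opening: 0.0005
gripper_force: 11.6
t 15.5667 tip [0.5862 0.2328 0.046 ] yaw 32.8 zaxis [-0.001 -0.    -1.   ] F [-13.1  -5.5  24.1] tool delta mm [0.8 0.7 0. ]
```

Fully down. I hold a little longer, then release and lift.

```bash
python3 -m jog '0 0 0 -0.0005 0;0 0 0 0 0;0 0 0 0 0;0 0 0 -0.01 0;0 0 0 -0.02 0;0 0 0 -0.02 0;0 0 0 -0.025 0;0 0 0 -0.025 0;0 0 0 -0.025 0;0 0 0 0 0'
python3 -m jog '0 0 -0.02 0 0;0 0 -0.025 0 0;0 0 -0.025 0 0;0 0 -0.025 0 0;0 0 -0.025 0 0;0 0 -0.025 0 0;0 0 -0.025 0 0;0 0 -0.02 0 0;0 0 0 0 0;0 0 0 0 0'
python3 -c "
from h import *
t=snap('top','pics/top7.png')['color'];s=snap('side','pics/side7.png')['color']
cv2.imwrite('pics/c7.png',np.vstack([t[80:320,180:580],s[140:400,220:620]])[:,:,::-1])"
```

```text
t: 16.4
tool_pos: [0.5888, 0.2336, 0.2597]
orientation: [-3.014, -0.886, -0.015]
force: [0.8, -0.3, 1.0]
opening: 0.0008
gripper_force: 0.0
t: 17.23
tool_pos: [0.483, 0.3934, 0.2524]
orientation: [3.013, 0.889, -0.0]
force: [0.0, -0.2, -0.5]
opening: 0.0005
gripper_force: 0.0
```

View pics/c7.png

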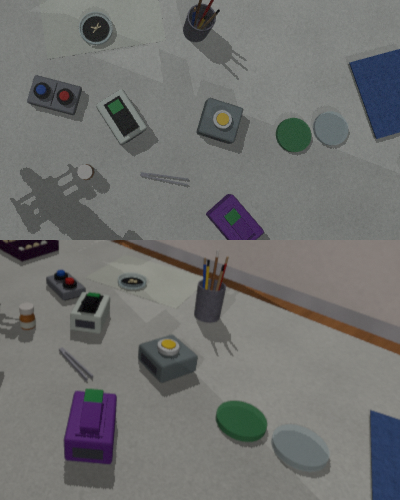

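The rocker is on, green end low at (93,296). The lamp is down at (168,346), the blue button is back up at (61,274), and everything else is in place. I hand the job in.

```bash
python3 -c "
from plant import robot
print(robot.close_job())"
```

```text
the job is handed in; nothing more can be done
None
```

I handed the job in at about 17 s with the rocker on, the lamp button down, and the photo button pressed for about half a second and released, in that order; red was never touched. One slip of mine (mm typed for m) sent the arm past the box to 4 mm above the bench beside the brush pot, but the before and after pictures show nothing moved.

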